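# Release and open the lid of a vial reader

## Robot

A 7-joint arm with a two-finger parallel gripper is mounted at the origin on a cart in front of the work surface, level with it; the furniture and walls round the work are solid. World frame = base frame: x ahead of the robot, y to its left, z up, the work surface at z = 0. Lengths are in m, angles in rad, forces in N, time in s.
With the tool pointing down it reaches from about 0.4 to 0.85 m from the base axis. Payload 10.4 kg.
Tool frame: the origin (TCP) lies between the finger pads; the fingertips stand 22 mm ahead of it and the grasp point (between the pads) lies 3 mm ahead of it; z points along the fingers, y is the line along which they close (so a half turn about z gives the same grasp; the last joint's range is limited). The gripper opens to 85 mm and grips with 20 to 120 N. Pads are 22 mm wide; open, the fingers measure 114 mm over their backs; the gripper's body (76 mm by 85 mm) begins 54 mm behind the grasp point. The pads swing forward as they close: fully open they stand 13 mm farther back than shut.
Start: joints at [-1.283, 0.332, -0.065, 1.46, 0.022, 1.35, -0.088], TCP at [0.191, 0.595, 0.228] pointing down, gripper open.
Joint ranges: [-2.6, 2.6], [-0.5, 2.12], [-1.47, 1.34], [0.16, 2.42], [-1.27, 4.41], [0.06, 2.06], [-2.6, 2.6]. Speed limits (rad/s): [2.22, 2.22, 2.79, 2.79, 3.14, 3.14, 3.14].

## Interface

Orientations are given as a unit quaternion [x, y, z, w].
In Python, from workcell import manip, camera, ticket, boxes_of, outline_of gives the robot as it stands.
- The arm moves only by the tool carry_out, never from a script. Its argument "deltas" is a list of rows, each a list of 5 numbers: the shift along the tool's x, y, z as a fraction of full scale, then the turn about the tool's z as a fraction of full scale, then the opening, from -1 (shut) to 1 (fully open), so that 0 is half open. In form: [[tx, ty, tz, spin, gripper], ...]. A call has 1 to 20 rows; each row is the pose to reach, as a shift and turn from the pose commanded when the call began, along the tool's axes at that moment; what a row does not reach only later rows make up. Full scale, the value 1, is 150 mm for a shift and 30 degrees for a turn. A row lasts 1/8 s, in which the tool goes at most 62.5 mm and 10.7 degrees, less where a joint would pass 70% of its speed; a pose out of reach is approached as far as the arm can. A call with a number of a shift or a turn outside -1 to 1 is refused whole. A call with a gripper value outside its range is refused whole. The fingers move at their own pace and stop on an object; "force" is the grip in N (left out, the last holds). Time passes only in rows, so rows that repeat a pose let the fingers close. It gives the time, the measured TCP pose, the force, the opening and the grip force at its end, in the units of the state.
- manip.get_obs(): the state, without advancing time (a new reading comes with each control period).
- camera(name): name is "scene" or "top" or "wrist"; returns a dict with "img" (384x512x3 uint8, red, green, blue), "depth" (384x512 float32, m along the optical axis (not along the pixel's ray), 0 where there is no reading), "vertical_fov" (degrees; the focal length in pixels is half the picture's height over the tangent of half this angle, whatever the lens; pixels are square), "cx", "cy" (the principal point, pixels), "R" (3x3) and "t" (3): a world point X has camera coordinates R X + t. Camera axes: x right, y down, z forward; pixel columns grow to the right and rows downward; lengths in m; the calibration is good to about 2 mm. The wrist camera is an equidistant fisheye: a pixel r from the principal point sees the ray r / f radians off the axis. A picture is of the moment at which its call begins.
- ticket.hand_in(): hands the job in; it is judged then, once.
Trained networks look in a picture, given as the dict that the camera call returned (one of the last four; its "shot" number tells which), for a name from the list of things; names that differ only in an ending like _2 or _b are one class to them, and where a whole thing is asked for, a point or a joint stands for the part that bears it (a point fixed in the world has none). Each returns a list of dicts, best first, with "conf" (0 to 1); they miss things now and then, are a little off and sometimes report something else, mostly with a low value. They report only what shows in the picture. A call takes as long as a camera call.
- boxes_of(query, picture): "position" ([x, y, z] in m, in world coordinates, good to about 4 mm: the middle of the surface that is visible of it).
- outline_of(query, picture): "region" (384x512 bool, what is visible of it).
The state is a dict: "clock": time; "joint_pos": joint angles; "joint_velocities": joint speeds; "tau": joint torques, N m; "position": TCP position; "ee_rot": TCP orientation; "ft_force": force on the tool from outside, world axes, zero at the start; "torque": the same for the moment, N m; "grip_width": opening from 0.0 (shut) to 1.0 (fully open); "grasp_force": force on a finger pad.
Only numpy, scipy, OpenCV 4.12 (cv2) and the standard library are available. Lean on these libraries where they do the work, as an engineer would, in place of code of your own. Each camera call takes 0.05 s, during which the arm holds its last target. There are 200 camera calls.

## Task

Open the vial reader on the bench so that its samples can be taken out: press its orange tab with a fingertip so that the sprung lid pops up half-way, then push the lid back with the fingers until it is fully open and stays open by itself. Only touch and push: do not pick anything up, leave the reader standing where it is, and leave the two vials in it and the beakers and marker beside it undisturbed.

Things in the scene. Friction and masses are not known exactly. Their poses are not given: they have to be found in the camera images.
- reader: Small white bench instrument, 160 long (its x) x 120 wide (its y) x 75 mm high, 1.9 to 2.9 kg, standing loose on the bench on its flat underside. Origin on the underside; the housing runs from x = -85 mm (front, tab side, towards the robot give or take its yaw) to x = +75 mm (rear, hinge side), z up. The front deck is 53 mm high; the chamber walls are 65 mm high.
- tab_press (a point): Point to press: on the upper face of the orange release tab at the front of the reader, 72 mm in front of the reader's origin and 72 mm above the bench. The tab's face is 38 mm (x) by 32 mm (y), this point 11 mm from its free front end; it is a lever pivoted at its rear end, 30 mm behind this point, and is pressed straight down. About 2 N starts it moving and 3 to 5 N takes it to its stop, about 10 mm down at this point (less nearer the pivot); it springs back when let go.
- reader_tab (a joint): Release tab angle, rad: 0 at rest, 0.35 fully pressed. The catch lets go of the lid at about 0.2 to 0.25.
- reader_lid (a joint): Lid angle, rad: 0 shut and latched, 1.92 fully open against its stop. Released, a spring arm lifts it to 1.1 (half open) within about a second and no further; from there on it is free and heavy (0.15 kg): it falls back to 1.1 if let go before about 1.4, may stay put near upright (1.57), and falls open to its stop when pushed past about 1.75.
- lid_hinge (a point): Middle of the lid's hinge axis, 45 mm behind the reader's origin and 68 mm above the bench; the axis runs along the reader's y.
- lid_edge (a point): Middle of the front (free) edge of the dark lid, half-way through its 8 mm thickness; moves with the lid. The lid is 80 mm long from the hinge to this edge and 104 mm wide. Shut, it lies level with the edge towards the tab, 37 mm behind tab_press; half open, the edge stands about 72 mm above the hinge and 35 mm in front of it, its underside facing the front, and it can be pushed rearwards there with under 3 N.
- vial_left: Sample vial with a red cap, 12 mm diameter x 32 mm, loose in the left well inside the reader under the lid, its foot 22 mm above the bench. Origin at its foot. Stays in its well.
- vial_right: Brown sample vial with a yellow cap, 12 mm diameter x 32 mm, loose in the right well inside the reader, its foot 22 mm above the bench. Origin at its foot. Stays in its well.
- beaker_small: Glass beaker, 46 mm diameter x 57 mm, empty, standing beside the reader. Origin at the centre of its foot. Not to be disturbed.
- beaker_large: Glass beaker, 54 mm diameter x 69 mm, empty, standing beside the reader on the other side. Origin at the centre of its foot. Not to be disturbed.
- marker: Black and white marker pen, 135 mm long (its y), 17 mm thick, lying near the front edge of the bench, right of the reader. Origin under its middle. Not to be disturbed.

How it is judged:
On the way:
1. the lid has been let go with the tab and has sprung up half-way (value of joint reader_lid between 0.9 and 1.3 rad), for 0.2 s.
At the end, for the whole second after the job is handed in: The lid rests fully open (over 1.8 of 1.92 rad), the tab has sprung back (under 0.06 rad), the reader stands within 30 mm of where it stood, both vials are down in their wells, the beakers stand upright and they and the marker lie within 30 mm of where they were (value of joint reader_lid above 1.8 rad and velocity of joint reader_lid below 0.05 rad/s and value of joint reader_tab below 0.06 rad and distance of each of reader, beaker_small, beaker_large, marker from where it was at the start of the episode below 0.03 m and angle between each of reader, beaker_small, beaker_large's own z axis and vertical below 0.2 rad and linear speed of reader below 0.01 m/s and horizontal distance between each of vial_left, vial_right and reader below 0.04 m and height (world z) of each of vial_left, vial_right below 0.03 m); the robot touches nothing.
It fails at once if the reader is shoved more than 30 mm, lifted or tipped (distance of reader from where it was at the start of the episode above 0.03 m or height (world z) of reader above 0.012 m or angle between reader's own z axis and vertical above 0.2 rad).
It fails at once if a vial is taken out of its well (horizontal distance between any of vial_left, vial_right and reader above 0.06 m or height (world z) of any of vial_left, vial_right above 0.035 m).
It fails at once if a beaker is pushed over, lifted or moved more than 30 mm (distance of any of beaker_small, beaker_large from where it was at the start of the episode above 0.03 m or height (world z) of any of beaker_small, beaker_large above 0.012 m or angle between any of beaker_small, beaker_large's own z axis and vertical above 0.3 rad).
It fails at once if the marker is picked up or moved more than 30 mm (distance of marker from where it was at the start of the episode above 0.03 m or height (world z) of marker above 0.015 m).
It also fails if it takes over 38 s, if anything falls off the work surface, if the arm or the gripper's body presses on something with over 40 N, if the wrist force passes 120 N, or if a joint passes its speed limit or range.

## Working session

There is one attempt and no reset: what is moved stays moved. The work goes in short steps, Python scripts to look and compute and a tool call to move; the robot and the scene stay as the last step left them, time stands still between calls to the robot, and variables do not carry over. Pictures are saved under pics/ and viewed, at most 10 in all, crops included, and the job is handed in when it is done.

Besides the shell and the picture viewer there is one more tool, called after "Request:" by a JSON object that holds its "name" and its "arguments". carry_out: Moves the arm, as the interface text tells. Its arguments: {"type":"object","properties":{"deltas":{"type":"array","items":{"type":"array","items":{"type":"number"}}},"force":{"type":"number"}},"required":["deltas"]}

```bash
mkdir -p pics; cat > h.py <<'E'
import numpy as np, cv2
from workcell import manip, camera, ticket, boxes_of, outline_of
def cloud(p):
    d=p["depth"]; f=d.shape[0]/2/np.tan(np.radians(p["vertical_fov"])/2)
    v,u=np.indices(d.shape); c=np.stack([(u-p["cx"])/f*d,(v-p["cy"])/f*d,d],-1)
    return (c-np.array(p["t"]))@np.array(p["R"])   # R^T (c-t)
E
python3 - <<'E'
from h import *
o=manip.get_obs(); print({k:np.round(v,3) for k,v in o.items()})
ims=[]
for n in("scene","top"):
    p=camera(n); cv2.imwrite(f"pics/{n}0.png",p["img"][:,:,::-1])
    for q in("reader","tab_press","reader_tab","lid_edge","reader_lid","lid_hinge","beaker_small","beaker_large","marker"):
        print(n,q,[(np.round(b["position"],3).tolist(),round(b["conf"],2)) for b in boxes_of(q,p)[:2]])
    C=cloud(p)
    for q in("reader_tab","reader_lid","reader"):
        r=outline_of(q,p)
        if r:
            m=r[0]["region"]&(p["depth"]>0); P=C[m]; 
            (c,s,a)=cv2.minAreaRect((P[:,:2]*1000).astype(np.float32))
            print(n,q,r[0]["conf"],m.sum(),np.round(np.median(P,0),3),"rect",np.round(c,1),np.round(s,1),round(a,1), "z",np.round(np.percentile(P[:,2],[5,50,95]),3))
E
```

```text
{'clock': np.float64(0.0), 'joint_pos': array([-1.283,  0.333, -0.065,  1.461,  0.022,  1.35 , -0.089]), 'joint_velocities': array([ 0.   , -0.   , -0.   ,  0.   , -0.002, -0.001, -0.001]), 'tau': array([ 1.0000e-03, -6.2544e+01,  4.9000e-02, -3.9160e+01,  1.6000e-02,
        1.0000e-02, -0.0000e+00]), 'position': array([0.191, 0.595, 0.227]), 'ee_rot': array([ 0.155,  0.988, -0.001, -0.   ]), 'ft_force': array([-0.043,  0.057,  0.394]), 'torque': array([ 0.005, -0.029,  0.063]), 'grasp_force': np.float64(0.0), 'grip_width': np.float64(1.001)}
scene reader [([0.564, 0.175, 0.052], 0.56)]
scene tab_press []
scene reader_tab [([0.538, 0.186, 0.071], 0.69)]
scene lid_edge [([0.594, 0.202, 0.077], 0.92), ([0.536, 0.186, 0.076], 0.53)]
scene reader_lid [([0.596, 0.202, 0.072], 0.83)]
scene lid_hinge [([0.563, 0.172, 0.054], 0.86)]
scene beaker_small [([0.562, 0.327, 0.043], 0.8)]
scene beaker_large [([0.623, 0.084, 0.048], 0.87)]
scene marker [([0.388, -0.071, 0.016], 0.75), ([0.535, 0.185, 0.074], 0.31)]
scene reader_tab 0.69 155 [0.54  0.186 0.071] rect [536.6 188.4] [59.2 35.3] 35.2 z 
[... 281 characters left out ...]
ress [([0.532, 0.192, 0.07], 0.66)]
top reader_tab [([0.537, 0.193, 0.07], 0.69)]
top lid_edge [([0.594, 0.214, 0.073], 0.58)]
top reader_lid [([0.596, 0.212, 0.076], 0.95)]
top lid_hinge [([0.574, 0.209, 0.066], 0.83)]
top beaker_small [([0.567, 0.339, 0.026], 0.74)]
top beaker_large [([0.637, 0.099, 0.028], 0.81)]
top marker [([0.531, 0.194, 0.069], 0.72), ([0.394, -0.058, 0.017], 0.65)]
top reader_tab 0.66 262 [0.533 0.19  0.071] rect [534.7 190.4] [49.  33.1] 18.0 z [0.067 0.071 0.076]
top reader_lid 0.75 1442 [0.595 0.213 0.074] rect [597.3 212.4] [ 84.8 105. ] 20.6 z [0.071 0.074 0.076]
top reader 0.96 3437 [0.576 0.208 0.068] rect [595.9 210.4] [184.  129.6] 18.9 z [0.041 0.068 0.076]
```

View pics/top0.png

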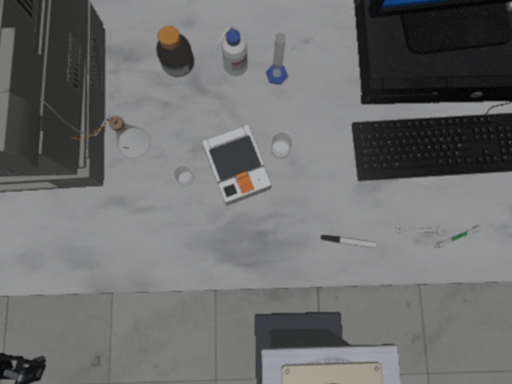

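View pics/scene0.png

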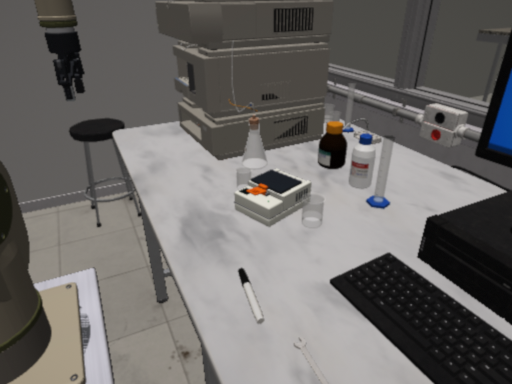

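The top view shows the reader at about (236,165), its orange tab at (244,183) and the dark lid at (236,155), with the beakers at (185,177) and (281,147). The scene view agrees. The fit gives yaw ≈ 19.5°, origin ≈ (0.592, 0.2105) and tab_press ≈ (0.524, 0.1865), which match the given sizes.

Request:
{"name": "carry_out", "arguments": {"deltas": [[-0.25, -0.16, 0, -0.25, -1], [-0.5, -0.32, 0, -0.5, -1], [-0.75, -0.48, 0, -0.75, -1], [-1, -0.65, 0, -1, -1], [-1, -0.65, 0, -1, -1]], "force": 30}}

```text
clock: 1.92
position: [0.3073, 0.4535, 0.2283]
ee_rot: [-0.104, 0.995, -0.0, 0.001]
ft_force: [-0.7, 0.0, 0.8]
grip_width: 0.002
grasp_force: 0.0
```

```bash
cat > go.py <<'E'
import sys; from h import *
from scipy.spatial.transform import Rotation as Ro
# args: reader-x, reader-y of fingertip (mm), tip z (mm)
yaw=np.radians(19.5); O=np.array([.592,.2105,0])
def rel(rx,ry,z,o):
    T=O+[rx*np.cos(yaw)-ry*np.sin(yaw),rx*np.sin(yaw)+ry*np.cos(yaw),z+.022]
    R=Ro.from_quat(o["ee_rot"]).as_matrix(); y=R[:,1]
    return R.T@(T-o["position"])/.15, np.degrees((np.arctan2(y[1],y[0])-yaw-np.pi/2))
if __name__=="__main__":
    o=manip.get_obs(); d,a=rel(*[float(v)/1000 for v in sys.argv[1:4]],o)
    print("delta",d.round(3),"spin",(a/30).round(3),o["position"].round(3),"F",o["ft_force"].round(1),o["grip_width"],o["clock"])
E
python3 go.py -72 0 130
```

```text
delta [-1.045 -2.041  0.511] spin -0.252 [0.307 0.454 0.228] F [-0.7  0.   0.8] 0.0015663467225853077 1.925
```

Request:
{"name": "carry_out", "arguments": {"deltas": [[-0.12, -0.25, 0, -0.12, -1], [-0.25, -0.5, 0, -0.25, -1], [-0.38, -0.75, 0, -0.25, -1], [-0.5, -1, 0, -0.25, -1], [-0.5, -1, 0, -0.25, -1]]}}

```text
clock: 2.55
position: [0.4109, 0.3236, 0.228]
ee_rot: [-0.168, 0.986, -0.0, 0.0]
ft_force: [-0.2, 0.5, -0.4]
grip_width: -0.001
grasp_force: 0.0
```

```bash
python3 go.py -72 0 130
```

```text
delta [-0.408 -1.112  0.507] spin -0.004 [0.411 0.324 0.228] F [-0.2  0.5 -0.4] -0.0011053292043649943 2.55
```

Request:
{"name": "carry_out", "arguments": {"deltas": [[-0.1, -0.25, 0.1, 0, -1], [-0.2, -0.5, 0.2, 0, -1], [-0.3, -0.75, 0.35, 0, -1], [-0.4, -1, 0.5, 0, -1], [-0.4, -1, 0.5, 0, -1], [-0.4, -1, 0.5, 0, -1]]}}

```text
clock: 3.3
position: [0.5156, 0.2065, 0.1529]
ee_rot: [-0.172, 0.985, 0.0, -0.0]
ft_force: [-1.2, -0.1, -0.3]
grip_width: -0.002
grasp_force: 0.0
```

```bash
python3 go.py -74 0 85; python3 - <<'E'
from h import *
p=camera("wrist"); cv2.imwrite("pics/w1.png",p["img"][:,:,::-1])
q=camera("top"); r=outline_of("reader_tab",q); C=cloud(q)
m=r[0]["region"]&(q["depth"]>0);print(r[0]["conf"],m.sum())
for n,pp in(("w",p),("t",q)):
  for k in("tab_press","reader_lid"): print(n,k,[(np.round(b["position"],3).tolist(),round(b["conf"],2)) for b in boxes_of(k,pp)[:2]])
E
```

```text
delta [ 0.005 -0.145  0.306] spin 0.009 [0.516 0.206 0.153] F [-1.2 -0.1 -0.3] -0.002055731908829561 3.3Traceback (most recent call last):
  File "<stdin>", line 4, in <module>
IndexError: list index out of range
```

View pics/w1.png

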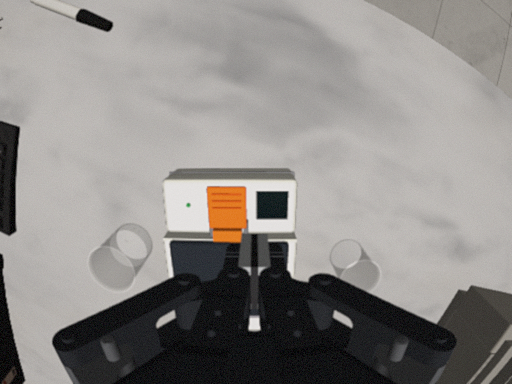

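The wrist view shows the gripper square to the reader, with the tab at (227,205). The fingers are at (255,250), about 22 mm off sideways, which agrees with the computed delta.

Request:
{"name": "carry_out", "arguments": {"deltas": [[0, -0.15, 0, 0, -1], [0, -0.15, 0.15, 0, -1], [0, -0.15, 0.3, 0, -1], [0, -0.15, 0.3, 0, -1], [0, -0.15, 0.3, 0, -1]]}}

```text
clock: 4.08
position: [0.5241, 0.1842, 0.1089]
ee_rot: [-0.171, 0.985, 0.0, 0.001]
ft_force: [0.1, 0.5, 0.9]
grip_width: -0.002
grasp_force: 0.0
```

```bash
python3 go.py -72 0 65; python3 - <<'E'
from h import *
p=camera("wrist"); cv2.imwrite("pics/w2.png",p["img"][:,:,::-1])
E
```

```text
delta [-0.005  0.014  0.146] spin 0.008 [0.524 0.184 0.109] F [0.1 0.5 0.9] -0.0016450474841845477 4.075
```

View pics/w2.png

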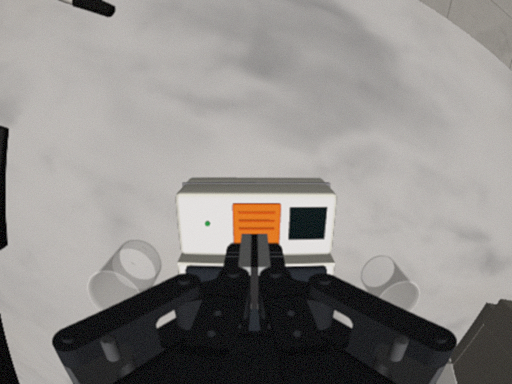

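The fingers are now centred over the tab, at (255,240) against the tab at (256,225). Next is a gradual press.

Request:
{"name": "carry_out", "arguments": {"deltas": [[0, 0, 0.04, 0, -1], [0, 0, 0.07, 0, -1], [0, 0, 0.1, 0, -1], [0, 0, 0.13, 0, -1], [0, 0, 0.15, 0, -1], [0, 0, 0.15, 0, -1], [0, 0, 0.15, 0, -1]]}}

```text
clock: 5.0
position: [0.5238, 0.1834, 0.0854]
ee_rot: [-0.171, 0.985, 0.0, 0.0]
ft_force: [0.1, -0.3, -0.1]
grip_width: 0.001
grasp_force: 0.0
```

```bash
python3 go.py -72 0 62; python3 - <<'E'
from h import *
p=camera("scene"); cv2.imwrite("pics/s2.png",cv2.resize(p["img"][130:260,180:360,::-1],None,fx=4,fy=4))
E
```

```text
delta [-0.009  0.018  0.009] spin 0.006 [0.524 0.183 0.085] F [ 0.1 -0.3 -0.1] 0.00087993574138361 5.0
```

View pics/s2.png

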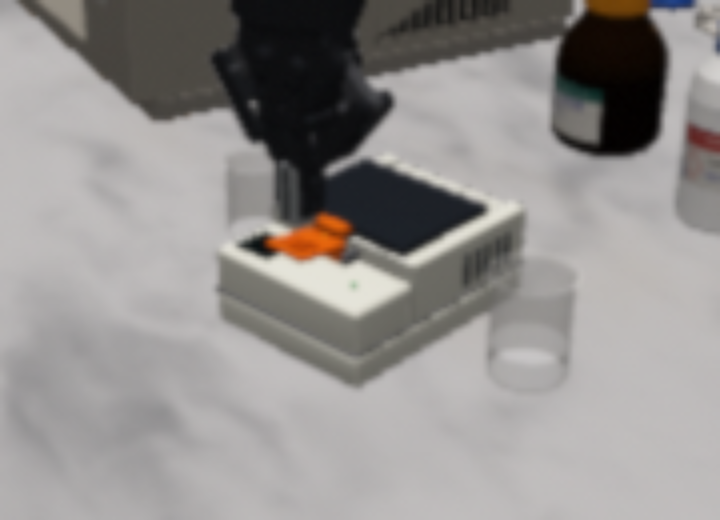

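The force is still about zero and the lid is still shut, so I need a closer look at the tip against the tab.

```bash
python3 - <<'E'
from h import *
p=camera("wrist"); cv2.imwrite("pics/w3.png",cv2.resize(p["img"][170:320,160:360,::-1],None,fx=4,fy=4,interpolation=cv2.INTER_CUBIC))
f=192/np.tan(np.radians(p["vertical_fov"])/2); R=np.array(p["R"]);t=np.array(p["t"])
o=manip.get_obs(); 
def w2p(X):
    c=R@X+t; th=np.arctan2(np.hypot(*c[:2]),c[2]); k=f*th/np.hypot(*c[:2]); return p["cx"]+k*c[0],p["cy"]+k*c[1]
print("tip px",w2p(o["position"]-[0,0,.022]))
from go import O,yaw
for rx,z in((-83,72),(-72,72),(-45,72),(-72,62)): print(rx,w2p(O+[rx/1000*np.cos(yaw),rx/1000*np.sin(yaw),z/1000]))
s=camera("scene"); C=cloud(s); hsv=cv2.cvtColor(s["img"],cv2.COLOR_RGB2HSV)
m=(hsv[...,0]<15)&(hsv[...,1]>180)&(s["depth"]>0); P=C[m]; k=np.hypot(P[:,0]-.53,P[:,1]-.19)<.06; P=P[k]
c,sn=np.cos(yaw),np.sin(yaw); Q=(P-O)@np.array([[c,-sn,0],[sn,c,0],[0,0,1]])
for q in Q[np.argsort(Q[:,0])][::6]: print((q*1000).round(0))
E
```

```text
tip px (np.float64(256.6556423195735), np.float64(231.37977454854078))
-83 (np.float64(261.63526817490447), np.float64(222.02151846957247))
-72 (np.float64(261.4059301780353), np.float64(239.17821047483486))
-45 (np.float64(260.8290799725496), np.float64(277.47673967161336))
-72 (np.float64(261.0274704542428), np.float64(232.3170967934057))
[-87. -11.  73.]
[-85. -12.  72.]
[-83.  -4.  74.]
[-80.  -4.  73.]
[-77. -14.  73.]
[-74.  -5.  71.]
[-71.   4.  72.]
[-69.  29.  54.]
[-67.  34.  54.]
[-64.  33.  53.]
[-62.  39.  53.]
[-60.  -4.  71.]
[-58.   5.  69.]
[-55.   7.  71.]
[-52.  -7.  69.]
[-50. -15.  63.]
[-49.  -4.  69.]
[-48.   4.  69.]
[-47.   1.  75.]
[-47.  -5.  69.]
[-45.   7.  75.]
[-42.   3.  75.]
[-39.   9.  75.]
```

View pics/w3.png

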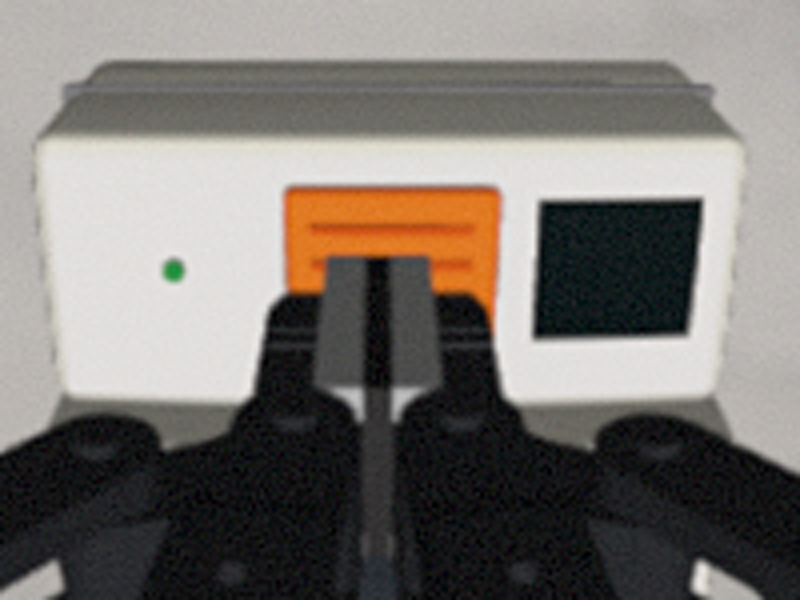

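The tab (front end near crop y=188) is still undepressed, so the tip is just above it. I'll keep descending and watch the force.

Request:
{"name": "carry_out", "arguments": {"deltas": [[0, 0, 0.01, 0, -1], [0, 0, 0.02, 0, -1], [0, 0, 0.03, 0, -1], [0, 0, 0.04, 0, -1], [0, 0, 0.04, 0, -1]]}}

```text
clock: 5.78
position: [0.5236, 0.1834, 0.0791]
ee_rot: [-0.171, 0.985, -0.0, -0.0]
ft_force: [-0.3, -0.2, 0.4]
grip_width: 0.0
grasp_force: 0.0
```

```bash
cat >> h.py <<'E'
def fish(p):
    d=p["depth"]; f=192/np.tan(np.radians(p["vertical_fov"])/2); v,u=np.indices(d.shape)
    x,y=u-p["cx"],v-p["cy"]; r=np.hypot(x,y)+1e-9; k=np.tan(np.minimum(r/f,1.5))/r
    c=np.stack([x*k*d,y*k*d,d],-1); return (c-np.array(p["t"]))@np.array(p["R"])
E
python3 - <<'E'
from h import *; from go import O,yaw
p=camera("wrist"); C=fish(p); c,sn=np.cos(yaw),np.sin(yaw); Q=(C-O)@np.array([[c,-sn,0],[sn,c,0],[0,0,1]])*1000
print(p["vertical_fov"])
for col in (238,252,260,266):
  print(col,[(v,Q[v,col].round(0).astype(int).tolist()) for v in range(205,270,5) if p["depth"][v,col]>0])
cv2.imwrite("pics/w4.png",cv2.resize(p["img"][170:320,160:360,::-1],None,fx=4,fy=4,interpolation=cv2.INTER_CUBIC))
E
```

```text
65.70646984690485
238 [(205, [-87, -15, 47]), (210, [-85, -14, 51]), (215, [-82, -14, 52]), (220, [-79, -14, 52]), (225, [-84, -13, 71]), (230, [-81, -13, 73]), (235, [-78, -13, 72]), (240, [-75, -14, 72]), (245, [-82, -12, 92]), (250, [-82, -12, 98]), (255, [-81, -12, 102]), (260, [-81, -12, 107]), (265, [-82, -11, 112])]
252 [(205, [-87, -6, 46]), (210, [-86, -6, 52]), (215, [-83, -6, 53]), (220, [-80, -6, 54]), (225, [-85, -6, 75]), (230, [-81, -6, 72]), (235, [-86, -5, 89]), (240, [-85, -5, 94]), (245, [-86, -5, 100]), (250, [-86, -5, 106]), (255, [-85, -5, 109]), (260, [-86, -5, 115]), (265, [-85, -5, 118])]
260 [(205, [-87, -1, 47]), (210, [-86, -1, 52]), (215, [-83, -1, 53]), (220, [-79, -1, 53]), (225, [-84, -1, 72]), (230, [-82, -1, 73]), (235, [-85, -1, 88]), (240, [-85, -2, 94]), (245, [-86, -2, 100]), (250, [-87, -2, 108]), (255, [-85, -2, 109]), (260, [-85, -2, 114]), (265, [-85, -2, 118])]
266 [(205, [-87, 3, 46]), (210, [-86, 3, 52]), (215, [-83, 3, 53]), (220, [-79, 3, 53]), (225, [-85, 2, 73]), (230, [-81, 2, 73]), (235, [-85, 2, 88]), (240, [-85, 1, 94]), (245, [-86, 1, 102]), (250, [-86, 1, 106]), (255, [-86, 1, 110]), (260, [-85, 1, 114]), (265, [-85, 1, 118])]
```

View pics/w4.png

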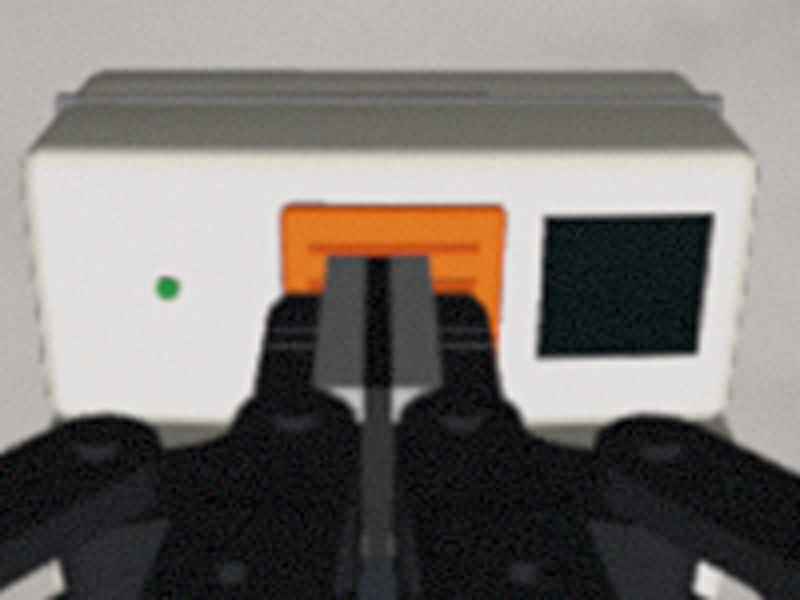

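The wrist depth puts the visible lower finger edge about 14 mm above the tab (z≈87 against 73), so I'll continue down slowly.

Request:
{"name": "carry_out", "arguments": {"deltas": [[0, 0, 0.01, 0, -1], [0, 0, 0.02, 0, -1], [0, 0, 0.03, 0, -1], [0, 0, 0.04, 0, -1], [0, 0, 0.05, 0, -1], [0, 0, 0.05, 0, -1]]}}

```text
clock: 6.58
position: [0.5237, 0.1834, 0.0717]
ee_rot: [-0.171, 0.985, 0.0, -0.0]
ft_force: [-0.0, -0.4, -0.2]
grip_width: -0.001
grasp_force: 0.0
```

Request:
{"name": "carry_out", "arguments": {"deltas": [[0, 0, 0.01, 0, -1], [0, 0, 0.02, 0, -1], [0, 0, 0.03, 0, -1], [0, 0, 0.04, 0, -1], [0, 0, 0.04, 0, -1]]}}

```text
clock: 7.2
position: [0.5236, 0.1834, 0.0656]
ee_rot: [-0.171, 0.985, 0.0, -0.0]
ft_force: [-0.8, -0.3, 1.3]
grip_width: -0.0
grasp_force: 0.7
```

```bash
python3 - <<'E'
from h import *; from go import O,yaw
p=camera("wrist"); C=fish(p); c,sn=np.cos(yaw),np.sin(yaw); M=np.array([[c,-sn,0],[sn,c,0],[0,0,1]]); Q=(C-O)@M*1000
for col in (238,260,266):
  print(col,[(v,Q[v,col].round(0).astype(int).tolist()) for v in range(210,260,4) if p["depth"][v,col]>0])
print(manip.get_obs()["ft_force"])
s=camera("scene"); Q=(cloud(s)-O)@M*1000
m=(np.abs(Q[...,0]+72)<35)&(np.abs(Q[...,1])<25)&(Q[...,2]>77)&(Q[...,2]<140)&(s["depth"]>0)
P=Q[m]; print(len(P)); print(P[np.argsort(P[:,2])][:30:2].round(0).tolist())
cv2.imwrite("pics/s3.png",cv2.resize(s["img"][150:230,220:320,::-1],None,fx=7,fy=7,interpolation=cv2.INTER_CUBIC))
E
```

```text
238 [(210, [-87, -14, 43]), (214, [-87, -14, 49]), (218, [-86, -14, 52]), (222, [-84, -14, 54]), (226, [-88, -13, 69]), (230, [-86, -13, 70]), (234, [-83, -13, 69]), (238, [-81, -13, 70]), (242, [-82, -13, 76]), (246, [-82, -12, 81]), (250, [-82, -12, 85]), (254, [-81, -12, 88]), (258, [-81, -12, 92])]
260 [(210, [-87, -1, 43]), (214, [-87, -1, 49]), (218, [-85, -1, 51]), (222, [-84, -1, 53]), (226, [-88, -1, 69]), (230, [-85, -1, 68]), (234, [-85, -1, 74]), (238, [-86, -1, 79]), (242, [-86, -2, 84]), (246, [-86, -2, 89]), (250, [-86, -2, 92]), (254, [-86, -2, 96]), (258, [-85, -2, 99])]
266 [(210, [-87, 3, 43]), (214, [-88, 3, 51]), (218, [-86, 2, 52]), (222, [-84, 2, 53]), (226, [-88, 2, 68]), (230, [-85, 2, 68]), (234, [-85, 2, 73]), (238, [-85, 1, 78]), (242, [-86, 1, 84]), (246, [-86, 1, 88]), (250, [-86, 1, 92]), (254, [-85, 1, 95]), (258, [-86, 1, 100])]
[-1.00069413 -0.912783    0.87015692]
340
[[-85.0, -2.0, 77.0], [-85.0, 1.0, 79.0], [-69.0, -16.0, 79.0], [-86.0, -7.0, 79.0], [-85.0, -9.0, 79.0], [-85.0, -3.0, 80.0], [-66.0, -17.0, 81.0], [-85.0, -6.0, 81.0], [-76.0, -17.0, 82.0], [-84.0, -8.0, 82.0], [-69.0, -17.0, 82.0], [-82.0, -19.0, 82.0], [-80.0, -14.0, 82.0], [-79.0, -16.0, 82.0], [-85.0, -6.0, 83.0]]
```

View pics/s3.png

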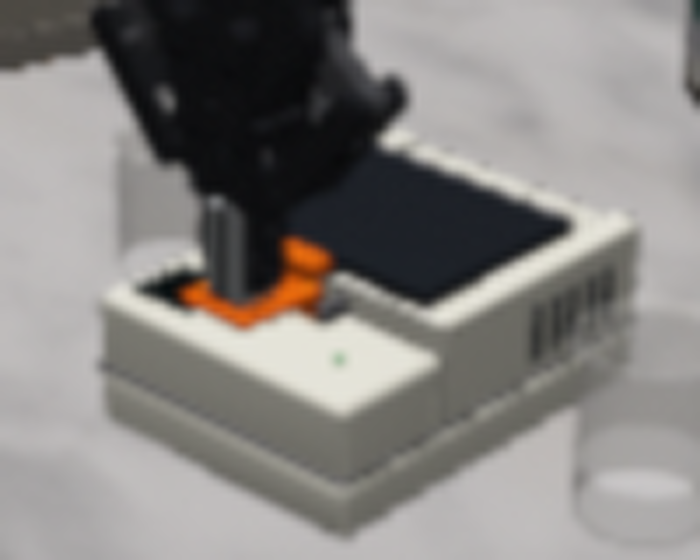

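The scene crop shows the fingers touching the tab at about (235,295), with the tab down about 4 mm. The effective tip is therefore about 3 mm above the TCP, not 22 mm below it. I'll press on.

Request:
{"name": "carry_out", "arguments": {"deltas": [[0, 0, 0.01, 0, -1], [0, 0, 0.02, 0, -1], [0, 0, 0.03, 0, -1], [0, 0, 0.04, 0, -1], [0, 0, 0.04, 0, -1], [0, 0, 0.04, 0, -1]]}}

```text
clock: 8.05
position: [0.5228, 0.1831, 0.0596]
ee_rot: [-0.171, 0.985, -0.0, -0.001]
ft_force: [-5.9, -2.3, 7.1]
grip_width: 0.001
grasp_force: 3.9
```

```bash
cat > lid.py <<'E'
from h import *; from go import O,yaw
c,sn=np.cos(yaw),np.sin(yaw); M=np.array([[c,-sn,0],[sn,c,0],[0,0,1]])
o=manip.get_obs(); print(o["position"].round(4),o["ft_force"].round(1))
for n in("scene","top"):
    p=camera(n); Q=(cloud(p)-O)@M*1000
    for k in("reader_lid","reader_tab"):
        for r in outline_of(k,p)[:1]:
            P=Q[r["region"]&(p["depth"]>0)]
            P=P[(np.abs(P[:,0])<160)&(np.abs(P[:,1])<60)]
            print(n,k,round(r["conf"],2),len(P),"x,z pct",np.percentile(P[:,0],[3,50,97]).round(),np.percentile(P[:,2],[3,50,97]).round())
            if k=="reader_lid": print("  slope z/x",np.polyfit(P[:,0],P[:,2],1).round(2))
E
python3 lid.py
```

```text
[0.5228 0.1831 0.0596] [-5.9 -2.3  7.1]
scene reader_lid 0.78 416 x,z pct [-2. 17. 40.] [ 69. 105. 137.]
  slope z/x [ -1.59 132.62]
scene reader_tab 0.64 84 x,z pct [-90. -77. -51.] [57. 61. 72.]Traceback (most recent call last):
  File "lid.py", line 10, in <module>
    print(n,k,round(r["conf"],2),len(P),"x,z pct",np.percentile(P[:,0],[3,50,97]).round(),np.percentile(P[:,2],[3,50,97]).round())
                                                  ~~~~~~~~~~~~~^^^^^^^^^^^^^^^^^^
    return _quantile_unchecked(
        a, q, axis, out, overwrite_input, method, keepdims, weights)
    return _ureduce(a,
                    func=_quantile_ureduce_func,
    ...<5 lines>...
                    overwrite_input=overwrite_input,
                    method=method)
    r = func(a, **kwargs)
    result = _quantile(arr,
                       quantiles=q,
    ...<2 lines>...
                       out=out,
                       weights=wgt)
    slices_having_nans = np.isnan(arr[-1, ...])
                                  ~~~^^^^^^^^^
IndexError: index -1 is out of bounds for axis 0 with size 0
```

The lid has popped: its slope is about 1.0–1.1 rad and its edge is at z≈137. Next I'll raise the fingers off the tab.

Request:
{"name": "carry_out", "arguments": {"deltas": [[0, 0, -0.05, 0, -1], [0, 0, -0.15, 0, -1], [0, 0, -0.3, 0, -1], [0, 0, -0.4, 0, -1], [0, 0, -0.4, 0, -1], [0, 0, -0.4, 0, -1]]}}

```text
clock: 9.1
position: [0.5234, 0.1834, 0.1193]
ee_rot: [-0.171, 0.985, -0.0, -0.0]
ft_force: [0.9, 0.3, 0.9]
grip_width: -0.002
grasp_force: 0.0
```

```bash
sed -i 's/            print(n,k/            if len(P)<5: continue\n            print(n,k/' lid.py; python3 lid.py; python3 go.py 0 0 96
```

```text
[0.5234 0.1834 0.1193] [0.9 0.3 0.9]
scene reader_lid 0.94 609 x,z pct [ 5. 20. 40.] [ 68. 107. 140.]
  slope z/x [ -1.99 148.46]
top reader_tab 0.65 402 x,z pct [-87. -10.  64.] [ 25.  60. 136.]
delta [-0.491  0.017  0.009] spin 0.006 [0.524 0.183 0.119] F [-0.1 -0.3 -0.2] 0.0009170465513436906 9.4
```

The lid sits at about 1.1 rad. Now I'll push it rearwards.

Request:
{"name": "carry_out", "arguments": {"deltas": [[-0.15, 0, 0, 0, -1], [-0.3, 0.01, 0, 0, -1], [-0.4, 0.02, 0, 0, -1], [-0.46, 0.02, 0, 0, -1], [-0.5, 0.02, 0, 0, -1], [-0.54, 0.02, 0, 0, -1], [-0.58, 0.02, 0, 0, -1], [-0.62, 0.02, 0, 0, -1], [-0.65, 0.02, 0, 0, -1], [-0.65, 0.02, 0, 0, -1]]}}

```text
clock: 10.65
position: [0.6148, 0.2192, 0.1197]
ee_rot: [-0.171, 0.985, -0.0, 0.0]
ft_force: [-0.4, 0.1, -0.1]
grip_width: -0.0
grasp_force: 0.0
```

```bash
python3 lid.py; python3 go.py 46 0 96
```

```text
[0.6148 0.2192 0.1197] [-0.4  0.1 -0.1]
scene reader_lid 0.94 856 x,z pct [33. 38. 45.] [ 67. 103. 146.]
  slope z/x [ -2.68 207.25]
scene reader_tab 0.47 128 x,z pct [-85. -58. -42.] [58. 72. 76.]
top reader_lid 0.29 414 x,z pct [-87. -23.  47.] [ 26.  62. 197.]
  slope z/x [-0.32 62.64]
delta [-0.147 -0.004  0.013] spin 0.006 [0.614 0.219 0.12 ] F [ 0.9 -0.3  0.1] 0.001367129976935961 10.95
```

Request:
{"name": "carry_out", "arguments": {"deltas": [[-0.03, 0, 0, 0, -1], [-0.06, 0, 0, 0, -1], [-0.09, 0, 0, 0, -1], [-0.12, 0, 0, 0, -1], [-0.15, 0, 0, 0, -1], [-0.17, 0, 0, 0, -1], [-0.17, 0, 0, 0, -1], [-0.17, 0, 0, 0, -1]]}}

```text
clock: 11.95
position: [0.6384, 0.2277, 0.1198]
ee_rot: [-0.171, 0.985, 0.0, -0.0]
ft_force: [0.5, 0.7, -0.4]
grip_width: -0.001
grasp_force: 0.0
```

```bash
python3 lid.py
```

```text
[0.6384 0.2277 0.1198] [ 0.5  0.7 -0.4]
scene reader_lid 0.72 979 x,z pct [38. 54. 69.] [ 69. 102. 142.]
  slope z/x [  2.24 -16.93]
scene reader_tab 0.72 151 x,z pct [-85. -59. -39.] [56. 71. 76.]
top reader_tab 0.29 25 x,z pct [50. 56. 62.] [ 85. 107. 120.]
```

The lid now leans back at about 1.9 rad, against its stop. I'll withdraw forwards, then up.

Request:
{"name": "carry_out", "arguments": {"deltas": [[0.1, 0, 0, 0, -1], [0.3, 0, 0, 0, -1], [0.5, 0, -0.1, 0, -1], [0.7, 0, -0.4, 0, -1], [0.8, 0, -0.6, 0, -1], [0.8, 0, -0.6, 0, -1], [0.8, 0, -0.6, 0, -1]]}}

```text
clock: 13.12
position: [0.5254, 0.1873, 0.2093]
ee_rot: [-0.171, 0.985, 0.0, -0.0]
ft_force: [-0.8, 0.0, -0.6]
grip_width: 0.0
grasp_force: 0.0
```

```bash
python3 lid.py; python3 - <<'E'
from h import *
p=camera("scene"); cv2.imwrite("pics/s9.png",cv2.resize(p["img"][120:330,180:380,::-1],None,fx=2.8,fy=2.8))
p=camera("top")
for q in("beaker_small","beaker_large","marker","reader","vial_left","vial_right"): print(q,[(np.round(b["position"],3).tolist(),round(b["conf"],2)) for b in boxes_of(q,p)[:2]])
E
```

```text
[0.5254 0.1873 0.2093] [-0.8  0.  -0.6]
scene reader_lid 0.87 1110 x,z pct [39. 55. 70.] [ 68. 106. 142.]
  slope z/x [  2.37 -23.91]
scene reader_tab 0.55 1098 x,z pct [39. 55. 70.] [ 69. 107. 143.]
top reader_lid 0.58 77 x,z pct [-112.   48.   69.] [ 62.  87. 559.]
  slope z/x [ -2.89 235.52]
beaker_small [([0.567, 0.34, 0.027], 0.66)]
beaker_large []
marker []
reader [([0.541, 0.242, 0.054], 0.97)]
vial_left []
vial_right []
```

View pics/s9.png

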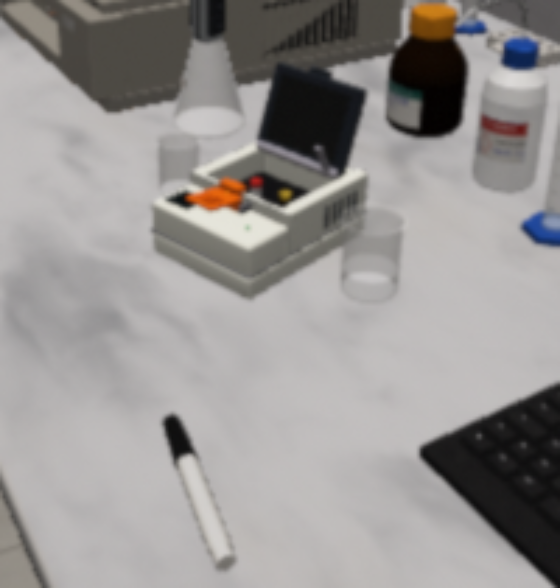

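The lid stands fully open at (312,115) and the vials are in their wells at (257,182) and (285,195). The tab is up at (215,195), the beakers and marker are in place, and the arm is clear.

```bash
python3 -c "
from h import *; print(ticket.hand_in())"
```

```text
the job is handed in; nothing more can be done
None
```

I pressed the tab, the lid popped up half-way, and I pushed it back until it stayed fully open by itself (about 1.9 rad by camera); nothing else looked disturbed, and the job is handed in at about 13 s of the 38 s allowed, with no verdict shown.

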